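# Stack the spacers on a planetary mixer's spindle

## Robot

A 7-joint arm with a two-finger parallel gripper is mounted at the origin on the work surface. World frame = base frame: x ahead of the robot, y to its left, z up, the work surface at z = 0. Lengths are in m, angles in rad, forces in N, time in s.
With the tool pointing down it reaches from about 0.35 to 0.9 m from the base axis. Payload 7.2 kg.
Tool frame: the origin (TCP) lies midway between the tips of the shut fingers; the grasp point (between the pads) lies 19 mm behind it; z points along the fingers, y is the line along which they close (so a half turn about z gives the same grasp; the last joint's range is limited). The gripper opens to 88 mm and grips with 3 to 60 N. Pads are 20 mm wide; open, the fingers measure 115 mm over their backs; the gripper's body (75 mm by 178 mm) begins 61 mm behind the grasp point.
Start: joints at [-1.408, 0.411, -0.013, 1.596, 0.006, 1.134, -0.082], TCP at [0.143, 0.608, 0.223] pointing down, gripper open.
Joint ranges: [-2.95, 2.95], [-0.29, 1.99], [-1.47, 1.44], [0.14, 2.54], [-1.03, 4.17], [0.13, 1.85], [-2.86, 2.86]. Speed limits (rad/s): [2.39, 2.39, 3.01, 3.01, 3.14, 3.14, 3.14].

## Interface

Orientations are given as a unit quaternion [w, x, y, z].
In Python, from rig import manip gives the robot as it stands. Calls block until the motion is done:
- manip.move_ptp(position, orientation): joint-space move of the TCP to a pose.
- manip.move_l(position, rot=None, feed=0.15, until_force=None): straight line of the TCP; rot=None keeps the orientation; feed is the mean speed in m/s. With until_force (N) it stops when the force on the tool has changed by that much, and returns True; else False.
- manip.goto_joints(angles): joint-space move.
- manip.move_gripper(opening): opening from 0.0 (shut) to 1.0 (fully open); the grip force is fixed at half the most; returns when the fingers have stopped.
- manip.wait(seconds).
- manip.inverse_kinematics(position, orientation): joint angles nearest the present ones, or None.
- manip.sense(): the state.
- manip.grab_frame(name): name is "scene" or "top"; returns a dict with "frame" (384x512x3 uint8, red, green, blue), "intrinsics" (3x3 intrinsics, pixels), "pose" (4x4, takes a point from camera to world coordinates). Camera axes: x right, y up, looking along -z (the intrinsics and any distortion apply to the point x, -y, -z); pixel columns grow to the right and rows downward; lengths in m; the calibration is good to about 2 mm. A picture is of the moment at which its call begins. There is no depth.
A pose or a line that the arm cannot do raises manip.MotionError and nothing moves.
- manip.close_job(): hands the job in; it is judged then, once.
The state is a dict: "clock": time; "qpos": joint angles; "qd": joint speeds; "tau": joint torques, N m; "tool_pos": TCP position; "ee_rot": TCP orientation; "force": force on the tool from outside, world axes, zero at the start; "torque": the same for the moment, N m; "gripper_width": opening from 0.0 (shut) to 1.0 (fully open); "grip_force": force on a finger pad.
Only numpy, scipy, OpenCV 4.12 (cv2) and the standard library are available. Lean on these libraries where they do the work, as an engineer would, in place of code of your own. Each camera call takes 0.05 s, during which the arm holds its last target. There are 200 camera calls.

## Task

Rebuild the mixer drive head: thread the three spacer rings onto its upright spindle, the widest first, pressing the stiff thrust collar under it fully down to its stop, then the middle one, then the narrowest on top, each flat and fully home on the one below. The spindle stands off-centre, so feel for it and never force a ring; lower the rings rather than letting them drop, and leave the tin, the spoon and the pot where they are.

Things in the scene. Friction and masses are not known exactly. Their poses are not given: they have to be found in the camera images.
- drive_head: grey round mixer drive head, fixed, 136 mm across, 40 mm high. Origin: centre of its underside, z up. On it sits a steel carrier disc, 90 mm across, its flat top 50 mm above the origin. On the carrier stands the dark steel spindle: 17 mm diameter, tip 112 mm above the origin (14 mm wide, tapered over 4 mm). A ring pushed on head, spindle or collar with over 50 N fails.
- carrier_center (a point): centre of the carrier's top face, on the head's axis, 50 mm above its underside. The spindle's axis is NOT here but 7 mm to one side, in whichever direction the carrier was left; no pose reports that direction: find it by feel or by eye. The carrier is stiff (0.6 N m) and does not turn under gentle pushes.
- wide_spacer: steel ring, 60 mm outside diameter, 19.5 mm bore, 16 mm high, about 0.28 kg, lying flat. Origin: centre of its underside, z along its axis, up
- middle_spacer: brass ring, 48 mm outside diameter, 19.5 mm bore, 16 mm high, about 0.17 kg, lying flat. Origin: centre of its underside, z along its axis, up
- narrow_spacer: white plastic ring, 36 mm outside diameter, 19.5 mm bore, 16 mm high, about 0.03 kg, lying flat. Origin: centre of its underside, z along its axis, up
- mat: black rubber parts mat, 130 x 360 mm, 3 mm thick, fixed; the three rings start on it in any order in a row along its long (y) side, about 110 mm apart. Origin: centre of its underside
- grease_tin: bystander: round tin with red label, 66 mm across, 75 mm high, standing loose. Origin: centre of its underside
- spoon: bystander: wooden spoon, 240 mm long, lying loose
- pot: bystander: small white ceramic pot with two black loop handles, 80 mm across, 60 mm high, standing loose. Origin: centre of its underside
- collar_home (a point): on the head's axis, 54 mm above its underside: the height of the top of the copper thrust collar (30 mm across, 4 mm thick, round the spindle) once it is pressed down to its stop on the carrier. It starts 4 to 9 mm too high, held by friction: pushing it down takes about 7 N plus 0.8 N per 10 mm/s, and it stays where it is left.
Things that resemble listed ones, but are neither listed nor needed, are in the scene too. Of the things shaped like the drive_head, the grey one is meant. Several things have the shape of the wide_spacer; the one meant has the colours described above.

How it is judged:
By the outcome, as a careful person would: the job done as asked, in the order asked, and still so for the second after the job is handed in, with the robot touching nothing.
It also fails if it takes over 72 s, if anything falls off the work surface, if the arm or the gripper's body presses on something with over 40 N, if the wrist force passes 120 N, or if a joint passes its speed limit or range.

## Working session

There is one attempt and no reset: what is moved stays moved. The work goes in short steps, each a Python script; the robot and the scene stay as the last script left them, time stands still between calls to the robot, and variables do not carry over. Pictures are saved under pics/ and viewed, at most 10 in all, crops included, and the job is handed in when it is done.

```bash
ls; mkdir -p pics
python3 - <<'E'
from rig import manip
import cv2,numpy as np
for n in("scene","top"):
    f=manip.grab_frame(n); cv2.imwrite(f"pics/{n}0.png",cv2.cvtColor(f["frame"],cv2.COLOR_RGB2BGR))
    np.savez(f"{n}0.npz",**f); print({k:v for k,v in f.items() if k!="frame"})
print(manip.sense())
E
```

```text
pics
{'intrinsics': array([[478.19901714,   0.        , 255.3327985 ],
       [  0.        , 478.19901714, 196.22534179],
       [  0.        ,   0.        ,   1.        ]]), 'pose': array([[-5.98820777e-01, -5.80642613e-01,  5.51604780e-01,
         1.21974884e+00],
       [ 8.00882938e-01, -4.33765586e-01,  4.12836452e-01,
         4.93867447e-01],
       [-4.43265396e-04,  6.88985902e-01,  7.24774607e-01,
         9.42566978e-01],
       [ 0.00000000e+00,  0.00000000e+00,  0.00000000e+00,
         1.00000000e+00]])}
{'intrinsics': array([[444.54973431,   0.        , 251.90495212],
       [  0.        , 444.54973431, 187.79747234],
       [  0.        ,   0.        ,   1.        ]]), 'pose': array([[-0.02670766,  0.99193498, -0.12390197,  0.39555881],
       [-0.99945087, -0.0240648 ,  0.02277831,  0.02580941],
       [ 0.01961292,  0.12444228,  0.99203299,  1.27262643],
       [ 0.        ,  0.        ,  0.        ,  1.        ]])}
{'clock': 0.1, 'qpos': array([-1.40820756,  0.41181714, -0.01269549,  1.59692773,  0.00560439,
        1.13430586, -0.08219306]), 'qd': array([-7.93236795e-06, -2.01568763e-03,  6.23111718e-04, -1.32351142e-03,
        8.41440276e-04,  1.24142612e-03, -6.34288066e-04]), 'tau': array([ 2.34192994e-03, -5.89098573e+01,  6.43555429e-01, -2.91714728e+01,
       -5.38100302e-02,  1.43935080e-02,  5.19378273e-05]), 'tool_pos': array([0.14291233, 0.60798703, 0.22190835]), 'ee_rot': array([-2.66181895e-05,  1.15129641e-01,  9.93350220e-01, -7.10740409e-04]), 'force': array([-0.01219273, -0.51982257, -0.37817313]), 'torque': array([-0.02503842, -0.00887007,  0.00568578]), 'grip_force': 0.0, 'gripper_width': 0.9992344379557794}
```

View pics/scene0.png

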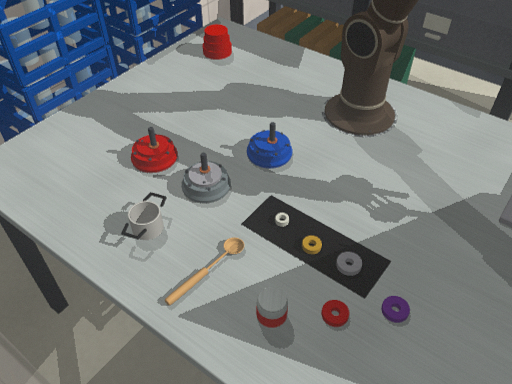

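View pics/top0.png

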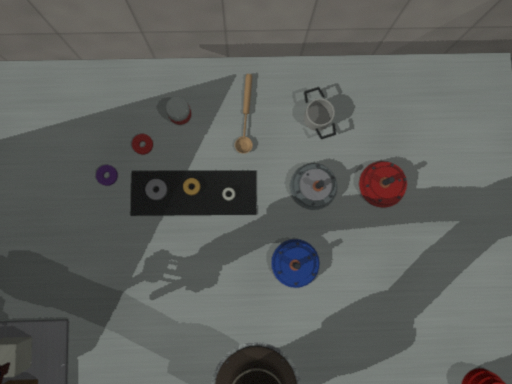

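The scene view shows the grey head at (206,180), with white, brass and steel rings at (282,219), (312,244) and (348,263). In the top view the head is at (315,186) and the rings are at (228,194), (191,186) and (156,189). Next I measure the rings and enlarge the head.

```bash
cat > cam.py <<'E'
import numpy as np,cv2
def ray(f,u,v):
    K,T=f["intrinsics"],f["pose"]; d=np.array([(u-K[0,2])/K[0,0],-(v-K[1,2])/K[1,1],-1.])
    d=T[:3,:3]@d; return T[:3,3],d/np.linalg.norm(d)
def plane(f,u,v,z):
    o,d=ray(f,u,v); return o+d*(z-o[2])/d[2]
def tri(f1,p1,f2,p2):
    A=np.zeros((3,3));b=np.zeros(3);R=[ray(f1,*p1),ray(f2,*p2)]
    for o,d in R:
        P=np.eye(3)-np.outer(d,d);A+=P;b+=P@o
    x=np.linalg.solve(A,b); return x,[np.linalg.norm((np.eye(3)-np.outer(d,d))@(x-o)) for o,d in R]
def proj(f,x):
    T=f["pose"];c=T[:3,:3].T@(np.asarray(x)-T[:3,3]);K=f["intrinsics"]
    return K[0,0]*c[0]/-c[2]+K[0,2],K[1,1]*-c[1]/-c[2]+K[1,2]
E
python3 - <<'E'
from cam import *
S=np.load("scene0.npz");T=np.load("top0.npz");S=dict(S);T=dict(T)
seed={"wide":((348,263),(156,189)),"mid":((312,244),(191,186)),"nar":((282,219),(228,194))}
def blob(f,p,r):
    g=f["frame"].max(2); x,y=p; m=np.zeros_like(g); m[y-r:y+r,x-r:x+r]=(g[y-r:y+r,x-r:x+r]>60)
    c,_=cv2.findContours(m,cv2.RETR_EXTERNAL,cv2.CHAIN_APPROX_NONE); c=cv2.convexHull(max(c,key=cv2.contourArea))
    k=cv2.moments(c); return (k['m10']/k['m00'],k['m01']/k['m00']),cv2.boundingRect(c)
for n,(a,b) in seed.items():
    (pa,ra),(pb,rb)=blob(S,a,17),blob(T,b,16)
    x,e=tri(S,pa,T,pb); print(n,pa,ra,pb,rb,x.round(4),np.round(e,4),plane(T,*pb,.011).round(4),plane(S,*pa,.011).round(4), "diam",rb[2]/444.5*1.27)
c1=cv2.resize(S["frame"][140:205,170:240],None,fx=5.6,fy=5.6,interpolation=cv2.INTER_CUBIC)
c2=cv2.resize(T["frame"][155:220,280:350],None,fx=5.6,fy=5.6,interpolation=cv2.INTER_CUBIC)
cv2.imwrite("pics/head.png",np.hstack([c1,c2])[:,:,::-1])
E
```

```text
wide (348.7345742847294, 262.9700103412616) (336, 251, 26, 25) (155.65988700564972, 188.79209039548022) (146, 179, 20, 20) [0.556  0.2714 0.0142] [0.0012 0.0012] [0.5569 0.271  0.011 ] [0.5531 0.2716 0.011 ] diam 0.05714285714285714
mid (311.42965367965365, 244.28300865800864) (302, 235, 20, 20) (191.02745995423342, 186.0495804729214) (183, 178, 17, 17) [0.5614 0.1711 0.0141] [0.0011 0.0011] [0.5624 0.1705 0.011 ] [0.5587 0.1709 0.011 ] diam 0.04857142857142857
nar (281.7127127127127, 218.97297297297297) (275, 212, 15, 15) (228.38040712468194, 193.55470737913484) (222, 187, 14, 14) [0.5372 0.0656 0.0133] [0.0015 0.0015] [0.5382 0.0644 0.011 ] [0.5348 0.0659 0.011 ] diam 0.04
```

View pics/head.png

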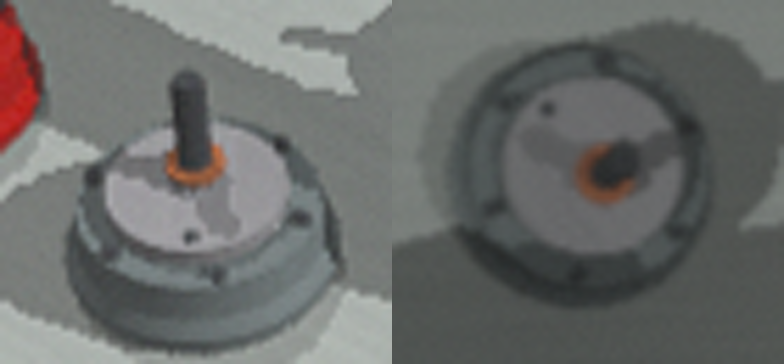

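The crop gives the spindle tip at scene (203.2,153.9) and top (321.4,183.2). The collar is at scene (204.6,169.1) and top (318.6,185.9), and the carrier centre at scene (205.5,173.4) and top (315.7,184.6). I triangulate these, check them, then make the first move.

Run:
```python
from cam import *
from rig import manip
S=dict(np.load("scene0.npz"));T=dict(np.load("top0.npz"))
for n,a,b,z in(("tip",(203.2,153.9),(321.4,183.2),.112),("collar",(204.6,169.1),(318.6,185.9),.06),("carrier",(205.5,173.4),(315.7,184.6),.05)):
    x,e=tri(S,a,T,b); print(n,x.round(4),np.round(e,4),plane(S,*a,z).round(4),plane(T,*b,z).round(4))
for n,f,r in(("S",S,(140,205,170,240)),("T",T,(155,220,280,350))):
    im=f["frame"][r[0]:r[1],r[2]:r[3]]; im=cv2.resize(im,None,fx=4,fy=4,interpolation=cv2.INTER_CUBIC).astype(int)
    m=((im[...,0]-im[...,2])>35).astype(np.uint8); 
    cs,_=cv2.findContours(m,0,2); c=max(cs,key=cv2.contourArea); x,y,w,h=cv2.boundingRect(c)
    s=lambda q,o:(q+.5)/4-.5+o
    print(n,"collar box u",s(x,r[2]),s(x+w-1,r[2]),"v",s(y,r[0]),s(y+h-1,r[0]))
    m=(im.max(2)<75).astype(np.uint8); cs,_=cv2.findContours(m,0,2)
    for c in sorted(cs,key=cv2.contourArea)[-3:]:
        x,y,w,h=cv2.boundingRect(c); print("  dark",s(x,r[2]),s(x+w-1,r[2]),s(y,r[0]),s(y+h-1,r[0]),cv2.contourArea(c)/16)
s=manip.sense()
def q(yaw): return [0,np.cos(yaw/2),np.sin(yaw/2),0]
print("yaw now",2*np.arctan2(s["ee_rot"][2],s["ee_rot"][1]))
for p in((.5565,.271,.1),(.562,.171,.1),(.537,.065,.1),(.55,-.17,.15)):
    for y in np.arange(0,6.3,np.pi/4):
        j=manip.inverse_kinematics(p,q(y)); print(p,round(y,2),None if j is None else np.round(j,2)[[0,4,5,6]]) if j is None or abs(j[6])<1.7 else 0
```

```text
tip [ 0.5471 -0.183   0.1112] [0.0023 0.0023] [ 0.5469 -0.18    0.112 ] [ 0.5483 -0.1848  0.112 ]
collar [ 0.5468 -0.1846  0.0556] [0.0028 0.0028] [ 0.5491 -0.1786  0.06  ] [ 0.5478 -0.1862  0.06  ]
carrier [ 0.5517 -0.1781  0.047 ] [0.0028 0.0028] [ 0.5529 -0.1731  0.05  ] [ 0.5529 -0.18    0.05  ]
S collar box u 169.625 176.625 v 140.375 166.875
  dark 187.625 203.625 196.375 201.875 9.71875
  dark 182.125 197.625 180.375 193.875 43.75
  dark 200.125 206.625 154.125 169.625 70.9375
T collar box u 312.875 322.125 v 180.625 190.625
  dark 295.375 300.125 189.125 193.625 14.15625
  dark 314.875 324.875 179.875 188.125 57.4375
  dark 290.625 336.625 162.375 209.875 528.03125
yaw now 2.910821579034618
(0.5565, 0.271, 0.1) 0.79 [-0.92 -0.37  0.91 -1.  ]
(0.5565, 0.271, 0.1) 1.57 [-0.87 -0.32  0.9  -0.25]
(0.5565, 0.271, 0.1) 2.36 [-0.75 -0.2   0.89  0.43]
(0.5565, 0.271, 0.1) 3.14 [-0.65 -0.1   0.88  1.13]
(0.562, 0.171, 0.1) 0.0 [-0.86 -0.43  0.89 -1.56]
(0.562, 0.171, 0.1) 0.79 [-0.84 -0.41  0.88 -0.79]
(0.562, 0.171, 0.1) 1.57 [-0.79 -0.36  0.87 -0.05]
(0.562, 0.171, 0.1) 2.36 [-0.7  -0.28  0.86  0.66]
(0.562, 0.171, 0.1) 3.14 [-0.59 -0.18  0.85  1.35]
(0.562, 0.171, 0.1) 6.28 [-0.86 -0.43  0.89 -1.56]
(0.537, 0.065, 0.1) 0.0 [-0.82 -0.5   0.87 -1.3 ]
(0.537, 0.065, 0.1) 0.79 [-0.72 -0.4   0.84 -0.61]
(0.537, 0.065, 0.1) 1.57 [-0.66 -0.35  0.82  0.12]
(0.537, 0.065, 0.1) 2.36 [-0.59 -0.28  0.81  0.84]
(0.537, 0.065, 0.1) 3.14 [-0.51 -0.22  0.81  1.57]
(0.537, 0.065, 0.1) 6.28 [-0.82 -0.5   0.87 -1.3 ]
(0.55, -0.17, 0.15) 0.0 [-0.44 -0.51  1.01 -0.88]
(0.55, -0.17, 0.15) 0.79 [-0.46 -0.53  1.02 -0.07]
(0.55, -0.17, 0.15) 1.57 [-0.49 -0.57  1.04  0.75]
(0.55, -0.17, 0.15) 2.36 [-0.5  -0.59  1.05  1.56]
(0.55, -0.17, 0.15) 5.5 [-0.59 -0.77  1.15 -1.42]
(0.55, -0.17, 0.15) 6.28 [-0.44 -0.51  1.01 -0.88]
```

Heights and reach agree: the ring mid-heights come out near 14 mm against 11 mm expected, the tip at 111 mm, and the spindle–carrier offset at about 7 mm. Now I centre and grasp the wide ring with two crossed closings.

```bash
cat > h.py <<'E'
import numpy as np
from rig import manip
def q(yaw): return [0,np.cos(yaw/2),np.sin(yaw/2),0]
A,B=3*np.pi/4,np.pi/4
def st(l=""):
    s=manip.sense(); print(l,"t%.2f"%s["clock"],s["tool_pos"].round(4),"F",s["force"].round(1),"w%.3f"%s["gripper_width"],"g%.1f"%s["grip_force"],flush=True); return s
def pick(x,y,op,z=.0055):
    manip.move_ptp([x,y,.06],q(A)); 
    hit=manip.move_l([x,y,z],feed=.1,until_force=5); st("down hit=%s"%hit)
    manip.move_gripper(0); st("close1")
    manip.move_gripper(op)
    manip.move_ptp([x,y,.012],q(B)); manip.move_l([x,y,z],feed=.05,until_force=5)
    manip.move_gripper(0); st("close2")
    manip.move_l([x,y,.06],feed=.15); st("lift")
E
python3 - <<'E'
from h import *
pick(.5555,.2712,.85)
E
```

```text
down hit=True t2.68 [0.5541 0.271  0.0035] F [-1.  -0.7  5.8] w0.998 g2.9
close1 t3.24 [0.5544 0.2712 0.0035] F [3.4 2.9 5.1] w0.681 g30.9
close2 t5.53 [0.5556 0.2712 0.0056] F [0.7 0.3 0.2] w0.661 g30.0
lift t6.05 [0.5551 0.2715 0.0598] F [-0.  -0.8 -2.7] w0.665 g30.0
```

Run:
```python
from h import *
import cv2
manip.move_l([.555,.2715,.16],feed=.2)
manip.move_ptp([.547,-.183,.15],q(B)); st()
f=manip.grab_frame("scene");np.savez("s1.npz",**f);g=manip.grab_frame("top");np.savez("t1.npz",**g)
c1=cv2.resize(f["frame"][100:205,150:270],None,fx=3.3,fy=3.3,interpolation=cv2.INTER_CUBIC)
c2=cv2.resize(g["frame"][140:245,270:390],None,fx=3.3,fy=3.3,interpolation=cv2.INTER_CUBIC)
cv2.imwrite("pics/hover.png",np.hstack([c1,c2])[:,:,::-1])
```

```text
t8.37 [ 0.5476 -0.1815  0.1497] F [ 0.4  0.  -2.3] w0.661 g30.0
```

View pics/hover.png

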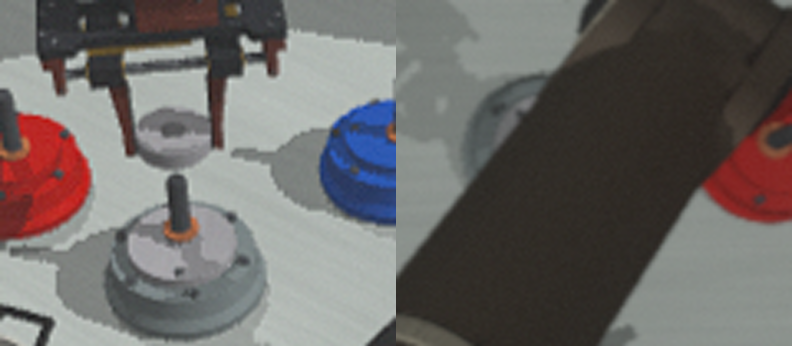

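The ring hangs level. Its bore top is at scene (203.3,138.8) and the spindle tip at (203.6,154.5). I check the relative offset with those and then feel for the spindle.

```bash
cat >> h.py <<'E'
# commanded spiral search: lower gently, if stopped high on the tip, back off and try the next offset
def seek(x,y,zb,offs,zhi,yaw=B):
    """zb: TCP z minus ring-bottom z. zhi: start height of TCP. Returns xy once ring bottom is past the tip"""
    for dx,dy in offs:
        manip.move_l([x+dx,y+dy,zhi],feed=.08)
        hit=manip.move_l([x+dx,y+dy,.100+zb],feed=.03,until_force=4)
        s=st("try %.4f %.4f hit=%s"%(dx,dy,hit))
        if s["tool_pos"][2]-zb<.105: return x+dx,y+dy
    return None
E
python3 - <<'E'
from h import *; from cam import *
S=dict(np.load("s1.npz"))
r=plane(S,203.3,138.8,.163);t=plane(S,203.6,154.5,.112);print(r.round(4),t.round(4),(t-r).round(4))
E
```

```text
[ 0.5444 -0.1765  0.163 ] [ 0.548  -0.1776  0.112 ] [ 0.0037 -0.0011 -0.051 ]
```

Run:
```python
from h import *
k=.0022
ring=[(0,0)]+[(k*np.cos(a),k*np.sin(a)) for a in np.arange(0,6,np.pi/3)]
manip.move_l([.549,-.183,.121],feed=.12)
print(seek(.549,-.183,.0026,ring[:5],.1185))
```

```text
try 0.0000 0.0000 hit=False t9.79 [ 0.5487 -0.183   0.1024] F [-0.9 -0.2 -2.4] w0.663 g30.0
(0.549, -0.183)
```

Run:
```python
from h import *
x,y=.549,-.183
h=manip.move_l([x,y,.070],feed=.03,until_force=5); st("a %s"%h)
if not h: h=manip.move_l([x,y,.054],feed=.015,until_force=4); st("b %s"%h)
```

```text
a False t11.03 [ 0.5488 -0.183   0.0698] F [-2.9 -2.1 -4.9] w0.664 g30.0
b True t11.28 [ 0.5479 -0.1828  0.0689] F [-0.6  0.7 -2.8] w0.667 g30.0
```

Run:
```python
from h import *
x,y=.5485,-.183
for z in(.066,.063,.060,.0575):
    h=manip.move_l([x,y,z],feed=.012,until_force=16); s=st("%s"%h)
    if h: break
```

```text
False t11.69 [ 0.5485 -0.1829  0.0658] F [-0.6 -0.2 -2.2] w0.659 g30.0
False t12.09 [ 0.5485 -0.1829  0.0629] F [ 0.6  0.9 -2.1] w0.658 g30.0
False t12.49 [ 0.5486 -0.1831  0.0602] F [-1.2  1.1  3.2] w0.665 g30.0
False t12.85 [ 0.5486 -0.1831  0.0576] F [-1.6  1.   3.6] w0.662 g30.0
```

Run:
```python
from h import *
x,y=.5485,-.183
h=manip.move_l([x,y,.0535],feed=.01,until_force=12); s=st("%s"%h)
manip.wait(.2); st()
```

```text
True t13.13 [ 0.5486 -0.1831  0.0564] F [-0.5  1.2  6.2] w0.660 g30.0
 t13.33 [ 0.5486 -0.1831  0.0564] F [-1.6  1.4  7.4] w0.657 g30.0
```

Run:
```python
from h import *
x,y=.5485,-.183
h=manip.move_l([x,y,.0525],feed=.01,until_force=14); st("%s"%h); 
manip.wait(.2); st()
```

```text
True t13.56 [ 0.5487 -0.1831  0.0565] F [-1.1  0.7  6.7] w0.663 g30.0
 t13.76 [ 0.5487 -0.1831  0.0564] F [-1.2  1.8  6.9] w0.662 g30.0
```

Run:
```python
from h import *
x,y=.5486,-.183
manip.move_l([x,y,.0568],feed=.01); st()
manip.move_gripper(1); st("open")
manip.move_l([x,y,.16],feed=.15)
pick(.5608,.1711,.72)
manip.move_l([.5608,.1711,.16],feed=.2)
import cv2
f=manip.grab_frame("scene");np.savez("s2.npz",**f);g=manip.grab_frame("top");np.savez("t2.npz",**g)
c1=cv2.resize(f["frame"][130:215,150:350],None,fx=4,fy=4,interpolation=cv2.INTER_CUBIC)
c2=cv2.resize(g["frame"][155:215,200:350],None,fx=4,fy=4,interpolation=cv2.INTER_CUBIC)
c2=cv2.copyMakeBorder(c2,0,0,0,200,0)
cv2.imwrite("pics/p2.png",np.vstack([c1,c2])[:,:,::-1])
```

```text
t14.01 [ 0.5485 -0.183   0.0566] F [ 0.8 -0.1 -0.2] w0.659 g30.0
open t14.66 [ 0.5486 -0.183   0.0568] F [-0.7  0.5 -0.3] w1.001 g0.0
down hit=True t17.46 [0.5597 0.1702 0.0036] F [-0.9 -0.3  6.2] w1.004 g2.9
close1 t18.18 [0.5599 0.171  0.0035] F [3.  2.5 5.4] w0.532 g31.0
close2 t20.49 [0.5609 0.171  0.0056] F [ 0.7 -0.1 -0. ] w0.543 g30.0
lift t21.01 [0.5605 0.1716 0.0598] F [ 0.2  0.1 -1.9] w0.539 g30.0
```

View pics/p2.png

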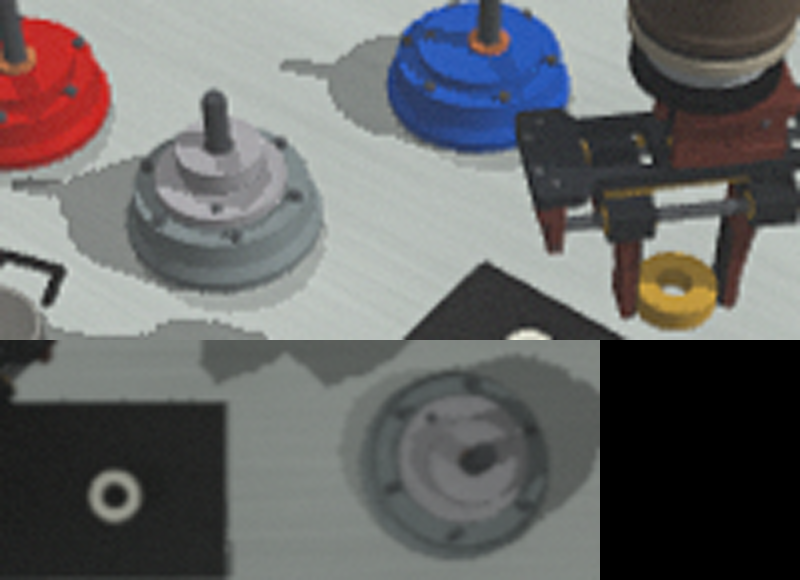

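The wide ring sits flat on the head (spindle tip at crop (215,95)). The brass ring hangs level in the gripper, and the white ring is undisturbed.

```bash
cat >> h.py <<'E'
def fit(x,y,zb,zhome):
    k=.0018
    offs=[(0,0)]+[(k*np.cos(a),k*np.sin(a)) for a in np.arange(0,6,np.pi/3)]
    manip.move_ptp([x,y,.15],q(B)); manip.wait(.2); manip.move_l([x,y,.121],feed=.12)
    r=seek(x,y,zb,offs,.1185)
    if r is None: return
    x,y=r
    h=manip.move_l([x,y,zhome+.008],feed=.03,until_force=9); st("above %s"%h)
    if h: return
    h=manip.move_l([x,y,zhome-.003],feed=.012,until_force=9); s=st("seat %s"%h)
    manip.wait(.1); st()
    return x,y
E
python3 - <<'E'
from h import *
print(fit(.5486,-.183,.0026,.0724))
E
```

```text
try 0.0000 0.0000 hit=False t24.62 [ 0.5485 -0.1831  0.1025] F [-1.  -0.7 -1.2] w0.544 g30.0
above False t25.51 [ 0.5485 -0.183   0.0803] F [-1.8 -0.5 -2.2] w0.539 g30.0
seat True t26.18 [ 0.5486 -0.1832  0.0724] F [-0.7  1.1  5.6] w0.541 g30.0
 t26.28 [ 0.5486 -0.1832  0.0724] F [-0.4  0.8  6. ] w0.543 g30.0
(0.5486, -0.183)
```

Run:
```python
from h import *
x,y=.5486,-.183
manip.move_l([x,y,.0728],feed=.01); manip.move_gripper(1); st("open")
manip.move_l([x,y,.16],feed=.15)
pick(.5367,.0655,.58)
```

```text
open t27.38 [ 0.5486 -0.183   0.0728] F [-0.4 -0.8  0.4] w1.000 g0.0
down hit=True t29.76 [0.5357 0.0646 0.0035] F [-1.1  0.1  5.5] w1.005 g2.9
close1 t30.62 [0.5361 0.0653 0.0034] F [3.2 1.4 5.8] w0.408 g30.7
close2 t32.92 [0.5367 0.0655 0.0056] F [-0.4 -0.6  0.7] w0.401 g30.0
lift t33.44 [0.5366 0.066  0.0598] F [ 0.5 -0.6 -0.7] w0.405 g30.0
```

Run:
```python
from h import *
manip.move_l([.5367,.0655,.16],feed=.2)
r=fit(.5486,-.183,.0026,.0884); print(r)
if r:
    x,y=r
    manip.move_l([x,y,.0888],feed=.01); manip.move_gripper(1); st("open")
    manip.move_l([x,y,.17],feed=.15); manip.move_ptp([.5,.12,.25],q(B)); st()
import cv2
f=manip.grab_frame("scene");g=manip.grab_frame("top")
c1=cv2.resize(f["frame"][130:215,150:350],None,fx=4,fy=4,interpolation=cv2.INTER_CUBIC)
c2=cv2.resize(g["frame"][60:215,100:350],None,fx=1.6,fy=1.6,interpolation=cv2.INTER_CUBIC)
c2=cv2.copyMakeBorder(c2,0,0,0,400,0)
cv2.imwrite("pics/p3.png",np.vstack([c1,c2])[:,:,::-1])
```

```text
try 0.0000 0.0000 hit=False t36.60 [ 0.5484 -0.1831  0.1025] F [-0.2 -0.3 -0.8] w0.399 g30.0
above False t36.96 [ 0.5484 -0.1831  0.0961] F [-1.2 -1.3 -1.6] w0.397 g30.0
seat True t37.63 [ 0.5485 -0.1833  0.0884] F [-1.3 -0.   4.8] w0.400 g30.0
 t37.73 [ 0.5485 -0.1833  0.0884] F [-0.9 -0.2  6.2] w0.400 g30.0
(0.5486, -0.183)
open t38.99 [ 0.5486 -0.183   0.0888] F [ 0.1 -0.7 -0.2] w1.002 g0.0
 t40.89 [0.5001 0.1189 0.2498] F [ 0.5 -0.2 -0.1] w0.996 g0.0
```

View pics/p3.png

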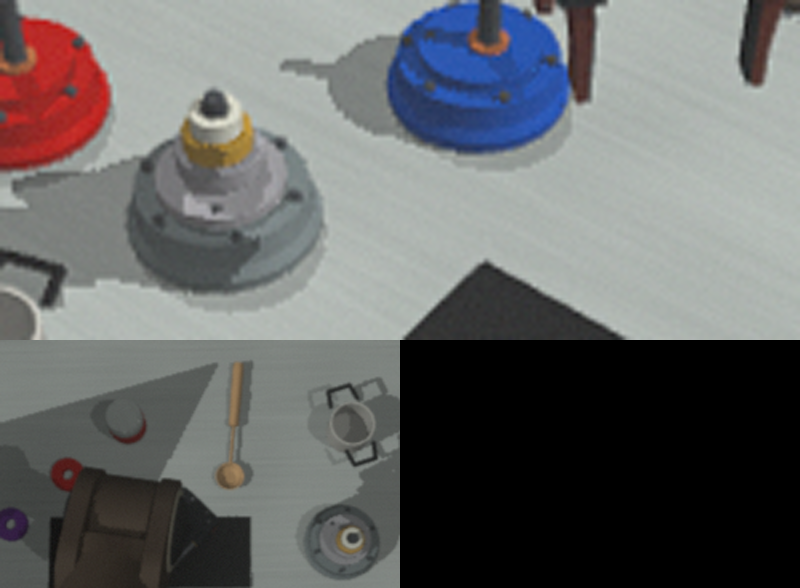

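The picture shows all three rings stacked flat at crop (215,130), with the spindle tip at (213,100). The tin, spoon and pot are where they were, so I hand in.

```bash
python3 -c "
from rig import manip
print(manip.close_job())"
```

```text
the job is handed in; nothing more can be done
None
```

The job is handed in at about 41 s: all three rings are on the spindle (wide, middle, narrow), each seated flat at its expected height, with the collar pressed to its stop and the tin, spoon and pot left in place; no verdict was returned.

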